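Empty the casting tray, then hold the curing box lid open

TASK

Move the two finished plaster candle holders from the low catch tray into the tote and stand both upright on its floor; set them down rather than dropping them, because they chip. Then raise the curing box's lid by its handle to 60 degrees from closed and keep it there: the lid falls shut by itself, so finish while still holding it, for someone to load the next moulds. Do not disturb the paint bottle or the brush jar.

Things in the scene. Friction and masses are not known exactly. Their poses are not given: they have to be found in the camera images.
- holder_a_center (a point): First white round plaster candle holder, 50 mm diameter, 44 mm tall, about 120 g, straight sides, a shallow 38 mm recess in its top; starts standing upright in the catch tray, its z axis up; this point is on its axis, half-way up (22 mm above its foot). Brittle: chips if dropped
- holder_b_center (a point): Second white round plaster candle holder, 50 mm diameter, 44 mm tall, about 120 g, straight sides, a shallow 38 mm recess in its top; starts standing upright in the catch tray, its z axis up; this point is on its axis, half-way up (22 mm above its foot). Brittle: chips if dropped
- catch_tray: Fixed low aluminium tray, 170 x 170 mm, 16 mm high, walls and floor 4 mm thick. Origin at the centre of its underside, x and y along its sides. The two holders stand side by side along its y axis, about 84 mm apart between centres. It is to the left or right of the curing box, the tote on the other side
- tote: Fixed grey plastic open tote, 200 mm along its x, 170 mm along its y, 60 mm high, walls and floor 4 mm thick. Origin at the centre of its underside, z up; the holders' feet rest 4 mm above the origin
- curing_box: Fixed grey sheet-metal box, 170 mm deep (its x, pointing away from the robot), 220 mm wide (y), 85 mm high, closed by a lid on top. Origin at the centre of its underside
- lid_handle (a point): Middle of the lid's handle: a round steel bar, 12 mm diameter, 110 mm long, parallel to the box's y axis, held level with the lid 50 mm out from its near edge by an arm at each end, so that there is 44 mm of free space between bar and lid edge and free air below (the bar is 91 mm above the table when shut). It moves with the lid, 224 mm from the hinge axis; it can be pinched from above and turns between the fingers
- lid_hinge (a point): Middle of the lid's hinge axis, on the far top edge of the curing box, 85 mm above the table; the axis runs along the box's y axis
- lid (a joint): Angle of the lid in rad: 0 shut, growing as the near edge rises, stop at 1.4; 60 degrees is 1.047. The white lid, 174 x 224 x 8 mm, weighs about 0.6 kg (0.45 to 0.8), its hinge is free and it falls shut from any angle unless held
- paint_bottle: Bystander: white paint bottle, 66 mm diameter, 150 mm tall, loose; origin at the centre of its foot
- brush_jar: Bystander: glass jar of brushes, 80 mm diameter, 110 mm tall, brushes to 210 mm, loose; origin at the centre of its foot

How it is judged:
On the way, in this order (a step that is already met when the one before it is completed fails the run):
1. both candle holders stand upright in the tote, let go (x of holder_a_center in the frame of tote between -0.09 and 0.09 m and y of holder_a_center in the frame of tote between -0.08 and 0.08 m and z of holder_a_center in the frame of tote between 0.018 and 0.034 m and angle between each of holder_a_center, holder_b_center's own z axis and vertical below 0.2 rad and linear speed of each of holder_a, holder_b below 0.03 m/s and contact force between the fingers and holder_a below 0.05 N and x of holder_b_center in the frame of tote between -0.09 and 0.09 m and y of holder_b_center in the frame of tote between -0.08 and 0.08 m and z of holder_b_center in the frame of tote between 0.018 and 0.034 m and contact force between the fingers and holder_b below 0.05 N), for 0.2 s.
2. then the lid is being raised by the fingers (value of joint lid above 0.3 rad and contact force between the fingers and lid above 0.3 N), for 0.1 s.
At the end, for the whole second after the job is handed in: Both holders stand upright (within 0.2 rad), at rest and let go on the tote's floor; the lid is still, between 53 and 67 degrees (0.925 to 1.17 rad) from closed, held by the fingers (more than 0.3 N between fingers and lid) (all of step 1 and value of joint lid between 0.925 and 1.17 rad and velocity of joint lid between -0.08 and 0.08 rad/s and contact force between the fingers and lid above 0.3 N); the arm keeps its last pose, push and grip.
It fails at once if a candle holder is dropped (falls free faster than 0.8 m/s, about 30 mm of fall) ((linear speed of holder_a above 0.8 m/s and contact force between the fingers and holder_a below 0.05 N) or (linear speed of holder_b above 0.8 m/s and contact force between the fingers and holder_b below 0.05 N)).
It fails at once if a bystander is moved by more than 30 mm or tipped (distance of any of paint_bottle, brush_jar from where it was at the start of the episode above 0.03 m or angle between any of paint_bottle, brush_jar's own z axis and vertical above 0.3 rad).
It also fails if it takes over 72 s, if anything falls off the work surface, if the arm or the gripper's body presses on something with over 40 N, if the wrist force passes 120 N, or if a joint passes its speed limit or range.

ROBOT

A 6-joint arm with a two-finger parallel gripper is mounted at the origin on the work surface. World frame = base frame: x ahead of the robot, y to its left, z up, the work surface at z = 0. Lengths are in m, angles in rad, forces in N, time in s.
With the tool pointing down it reaches from about 0.3 to 0.775 m from the base axis. Payload 14.6 kg.
Tool frame: the origin (TCP) lies midway between the tips of the shut fingers; the grasp point (between the pads) lies 19 mm behind it (ctrl.pinch_z is the distance from the TCP to the grasp point, in m); z points along the fingers, y is the line along which they close (so a half turn about z gives the same grasp; the last joint's range is limited). The gripper opens to 94 mm and grips with 3 to 60 N. Pads are 16 mm wide; open, the fingers measure 119 mm over their backs; the gripper's body (75 mm by 177 mm) begins 78 mm behind the grasp point.
Start: joints at [-1.251, 0.3, 1.521, -0, 1.321, -0.067], TCP at [0.207, -0.509, 0.173] pointing down, gripper open.
Joint ranges: [-3.03, 3.03], [-0.79, 2.21], [0.23, 2.52], [-1.04, 4.18], [0, 3.07], [-2.55, 2.55]. Speed limits (rad/s): [2.22, 2.22, 2.57, 3.14, 3.14, 3.14].

INTERFACE

Orientations are given as [roll, pitch, yaw] about the fixed x, y, z axes, in that order (R = Rz(yaw) Ry(pitch) Rx(roll)).
In Python, from station import ctrl gives the robot as it stands.
- The arm moves only by the tool jog_arm, never from a script. Its argument "motion" is a list of rows, each a list of 7 numbers: the shift along the tool's x, y, z in m, then the turn, a rotation vector about the tool's x, y, z in rad, then the opening, from -1 (shut) to 1 (fully open). In form: [[tx, ty, tz, rx, ry, rz, gripper], ...]. A call has 1 to 5 rows; each row shifts and turns the commanded pose from where the row before left it, along the tool's axes as they then stand; what a row does not reach is not made up. A row lasts 1/10 s, in which the tool goes at most 50 mm and 8.59 degrees, less where a joint would pass 70% of its speed; a pose out of reach is approached as far as the arm can. A call is refused whole if a number of a shift passes 0.05 or a number of a turn 0.15, either way. A call with a gripper value outside its range is refused whole. The fingers move at their own pace and stop on an object; "squeeze" is the grip in N (left out, the last holds). Time passes only in rows, so rows that do not move let the fingers close. It gives the time, the measured TCP pose, the force, the opening and the grip force at its end, in the units of the state.
- ctrl.get_obs(): the state, without advancing time (a new reading comes with each control period).
- ctrl.camera(name): name is "scene" or "top" or "wrist"; returns the picture (400x640x3 uint8, red, green, blue); there is no depth.
- ctrl.camera_model(name): a dict with "intrinsics" (3x3 intrinsics, pixels), "k1" (the pictures are not rectified: a ray, as slopes to the right and down, at radius r is drawn at 1 + k1 r^2 times it, then the intrinsics apply), "rvec" (rotation vector, rad) and "tvec" (3), from world to camera coordinates, as OpenCV has them. Camera axes: x right, y down, z forward; pixel columns grow to the right and rows downward; lengths in m; the calibration is good to about 2 mm. A picture is of the moment at which its call begins: read the wrist's pose just before it. camera_model takes no time and is no camera call; for the wrist camera it gives the pose at the moment of the call.
- ctrl.hand_in(): hands the job in; it is judged then, once.
The state is a dict: "time_s": time; "qpos": joint angles; "joint_vel": joint speeds; "tau": joint torques, N m; "ee_pos": TCP position; "eef_rot": TCP orientation; "force": force on the tool from outside, world axes, zero at the start; "moment": the same for the moment, N m; "grip_width": finger opening in m; "grip_force": force on a finger pad.
Only numpy, scipy, OpenCV 4.12 (cv2) and the standard library are available. Lean on these libraries where they do the work, as an engineer would, in place of code of your own. Each camera call takes 0.05 s, during which the arm holds its last target. There are 200 camera calls.

## Working session

There is one attempt and no reset: what is moved stays moved. The work goes in short steps, Python scripts to look and compute and a tool call to move; the robot and the scene stay as the last step left them, time stands still between calls to the robot, and variables do not carry over. Pictures are saved under pics/ and viewed, at most 10 in all, crops included, and the job is handed in when it is done.

Besides the shell and the picture viewer there is one more tool, called after ">>>" in YAML: its name, and indented under it one key for each argument. jog_arm: Moves the arm, as the interface text tells. Its arguments: {"type":"object","properties":{"motion":{"type":"array"},"squeeze":{"type":"number"}},"required":["motion"]}

```bash
mkdir -p pics; ls
python3 - <<'E'
from station import ctrl
import cv2,numpy as np
o=ctrl.get_obs();print({k:np.round(v,3).tolist() for k,v in o.items()}, ctrl.pinch_z)
for n in("top","scene"):
    im=ctrl.camera(n);cv2.imwrite(f"pics/{n}0.png",im[:,:,::-1])
    m=ctrl.camera_model(n);print(n,{k:np.round(v,3).tolist() for k,v in m.items()})
E
```

```text
pics
{'time_s': 0.0, 'qpos': [-1.251, 0.3, 1.522, -0.0, 1.321, -0.067], 'joint_vel': [0.0, 0.001, -0.0, 0.002, -0.001, -0.002], 'tau': [-0.001, -53.181, -35.274, 0.071, 0.024, -0.0], 'ee_pos': [0.207, -0.509, 0.173], 'eef_rot': [-3.14, -0.0, 0.387], 'force': [-0.462, 0.635, -0.751], 'moment': [0.03, -0.007, 0.006], 'grip_force': 0.0, 'grip_width': 0.095} 0.0188
top {'intrinsics': [[413.927, 0.0, 324.708], [0.0, 413.927, 205.111], [0.0, 0.0, 1.0]], 'k1': -0.093, 'rvec': [2.145, -2.18, 0.121], 'tvec': [0.026, 0.555, 0.962]}
scene {'intrinsics': [[466.103, 0.0, 320.397], [0.0, 466.103, 200.993], [0.0, 0.0, 1.0]], 'k1': 0.016, 'rvec': [1.993, 1.532, -0.601], 'tvec': [-0.138, -0.352, 1.716]}
```

View pics/top0.png

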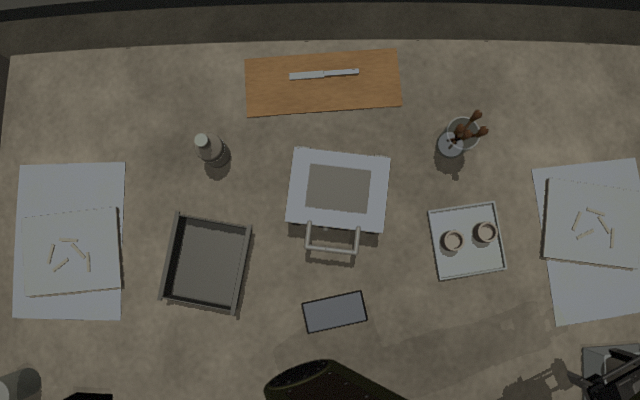

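View pics/scene0.png

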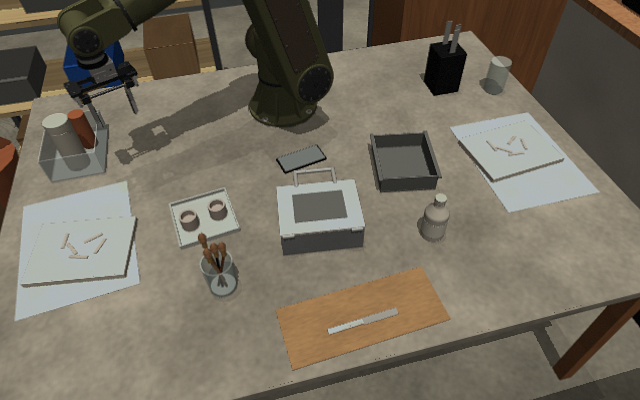

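The top view shows the tray on the right with holders at about (452,240) and (485,232). The box is in the middle with its handle bar from (307,248) to (355,253), and the tote is on the left, centred near (207,262). The jar is at (455,140) and the bottle at (210,150).

```bash
cat > h.py <<'E'
import numpy as np,cv2
from station import ctrl
from scipy.spatial.transform import Rotation as Rn
def cast(name,px,z,m=None):
    m=m or ctrl.camera_model(name); K=np.array(m["intrinsics"]);R=cv2.Rodrigues(np.array(m["rvec"],float))[0];t=np.array(m["tvec"],float)
    u=cv2.undistortPoints(np.array(px,float).reshape(-1,1,2),K,np.array([m["k1"],0,0,0.])).reshape(-1,2)
    d=np.c_[u,np.ones(len(u))]@R; c=-R.T@t
    return (c+d*((z-c[2])/d[:,2])[:,None])
def go(target,yaw=None):
    "turn first (rz), then shift in tool axes after the turn; target = TCP"
    o=ctrl.get_obs();Rt=Rn.from_euler('xyz',o["eef_rot"]);p=np.array(o["ee_pos"])
    if yaw is not None:
        Rg=Rn.from_euler('xyz',[np.pi,0,yaw]); print("turn",np.round((Rt.inv()*Rg).as_rotvec(),3)); Rt=Rg
    print("shift",np.round(Rt.inv().apply(np.array(target)-p),4),"at",np.round(p,3),"rot",np.round(o["eef_rot"],3),"w",round(float(o["grip_width"]),3))
E
python3 - <<'E'
from h import *
f=lambda n,px,z:print(n,np.round(cast("top",px,z),3)[:,:2].tolist())
f("tray corners",[(430,208),(499,202),(507,270),(439,280)],.016)
f("holders",[(452,240),(485,232)],.048)
f("tote rim",[(178,212),(252,225),(238,316),(161,300)],.06)
f("handle",[(307,248),(355,253)],.091)
f("lid",[(294,147),(390,157),(383,233),(286,221)],.089)
f("jar,bottle",[(452,145),(213,160)],.05)
im=cv2.imread("pics/top0.png")
a=cv2.resize(im[190:290,420:520],(400,400),interpolation=2);b=cv2.resize(im[205:275,290:390],(400,280),interpolation=2);b=cv2.copyMakeBorder(b,0,120,0,0,0)
cv2.imwrite("pics/c1.png",np.hstack([a,b]))
E
```

```text
tray corners [[0.546, -0.241], [0.558, -0.415], [0.39, -0.426], [0.371, -0.256]]
holders [[0.466, -0.282], [0.483, -0.363]]
tote rim [[0.542, 0.363], [0.508, 0.187], [0.3, 0.22], [0.337, 0.4]]
handle [[0.453, 0.058], [0.44, -0.049]]
lid [[0.685, 0.086], [0.658, -0.135], [0.484, -0.113], [0.514, 0.105]]
jar,bottle [[0.695, -0.293], [0.667, 0.284]]
```

View pics/c1.png

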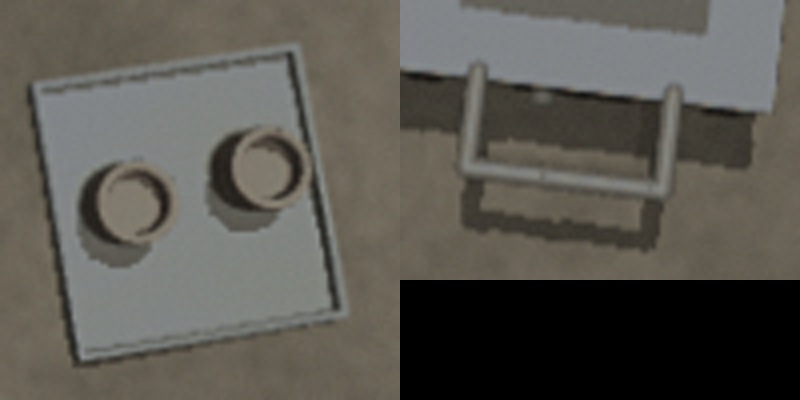

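Run:
```python
from h import *
h=cast("top",[(454,240.5),(487.5,232)],.048);b=cast("top",[(306.5,247),(356.2,252)],.091)
print(np.round(h,3),np.round(b,3),np.linalg.norm(h[0]-h[1]),np.linalg.norm(b[0]-b[1]))
print(np.round(cast("top",[(428,210.5),(494.5,201),(506.7,268.7),(440,280.5)],.016).mean(0),3))
go([*h[0][:2],.16],1.78)
```

```text
[[ 0.465 -0.287  0.048]
 [ 0.483 -0.369  0.048]] [[ 0.455  0.059  0.091]
 [ 0.442 -0.052  0.091]] 0.08426328268231209 0.1114998737104493
[ 0.466 -0.331  0.016]
turn [-1.000e-03 -1.000e-03 -1.393e+00]
shift [0.1642 0.2978 0.0127] at [ 0.207 -0.509  0.173] rot [-3.141 -0.     0.387] w 0.094
```

>>> jog_arm:
  motion:
    - [0, 0, 0, 0, 0, -0.139, 1]
    - [0, 0, 0, 0, 0, -0.139, 1]
    - [0, 0, 0, 0, 0, -0.139, 1]
    - [0, 0, 0, 0, 0, -0.139, 1]
    - [0, 0, 0, 0, 0, -0.139, 1]
  squeeze: 15

```text
time_s: 0.6
ee_pos: [0.2074, -0.5092, 0.1729]
eef_rot: [-3.141, -0.001, 1.087]
force: [-0.5, 0.3, 0.2]
grip_width: 0.0939
grip_force: 0.0
```

>>> jog_arm:
  motion:
    - [0, 0, 0, 0, 0, -0.139, 1]
    - [0, 0, 0, 0, 0, -0.139, 1]
    - [0, 0, 0, 0, 0, -0.139, 1]
    - [0, 0, 0, 0, 0, -0.139, 1]
    - [0, 0, 0, 0, 0, -0.139, 1]

```text
time_s: 1.1
ee_pos: [0.2074, -0.5092, 0.1729]
eef_rot: [-3.142, -0.001, 1.783]
force: [0.5, 0.5, 0.3]
grip_width: 0.094
grip_force: 0.0
```

>>> jog_arm:
  motion:
    - [0.016, 0.03, 0.001, 0, 0, 0, 1]
    - [0.016, 0.03, 0.001, 0, 0, 0, 1]
    - [0.016, 0.03, 0.001, 0, 0, 0, 1]
    - [0.016, 0.03, 0.001, 0, 0, 0, 1]
    - [0.016, 0.03, 0.001, 0, 0, 0, 1]

```text
time_s: 1.6
ee_pos: [0.3387, -0.3992, 0.168]
eef_rot: [-3.141, -0.0, 1.777]
force: [0.3, -0.3, 0.1]
grip_width: 0.0941
grip_force: 0.0
```

>>> jog_arm:
  motion:
    - [0.017, 0.03, 0.001, 0, 0, 0, 1]
    - [0.017, 0.03, 0.001, 0, 0, 0, 1]
    - [0.017, 0.03, 0.001, 0, 0, 0, 1]
    - [0.017, 0.03, 0.001, 0, 0, 0, 1]
    - [0.016, 0.028, 0.001, 0, 0, 0, 1]

```text
time_s: 2.1
ee_pos: [0.4665, -0.2866, 0.163]
eef_rot: [-3.141, -0.0, 1.777]
force: [1.0, -0.1, -0.2]
grip_width: 0.0941
grip_force: 0.0
```

Run:
```python
from h import *
go([.465,-.287,.16],1.78)
im=ctrl.camera("wrist");cv2.imwrite("pics/w1.png",im[:,:,::-1])
```

```text
turn [-0.    -0.    -0.003]
shift [-0.0001 -0.0016  0.003 ] at [ 0.467 -0.287  0.163] rot [-3.141 -0.     1.777] w 0.094
```

View pics/w1.png

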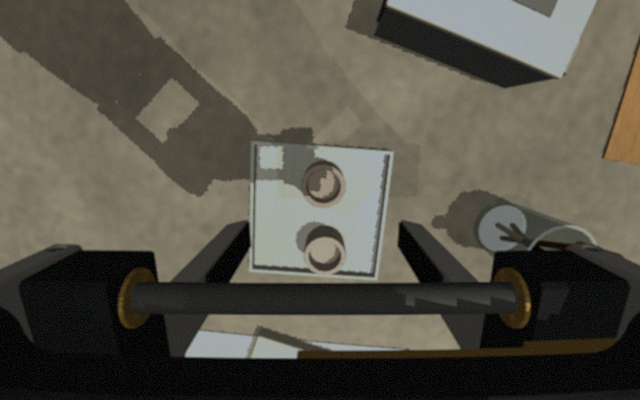

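The wrist view shows the holder rims at about (324,183) for the +y one and (325,253) for the other. The tray lies square to the fingers.

Run:
```python
from h import *
print(np.round(cast("wrist",[(324,183),(325,253)],.048),3))
print(np.round(cast("wrist",[(251,142),(393,152),(379,279),(249,271)],.016).mean(0),3))
```

```text
[[ 0.468 -0.28   0.048]
 [ 0.486 -0.362  0.048]]
[ 0.47  -0.327  0.016]
```

>>> jog_arm:
  motion:
    - [0.003, 0, 0.035, 0, 0, 0, 1]
    - [0, 0, 0.035, 0, 0, 0, 1]
    - [0, 0, 0.035, 0, 0, 0, 1]
    - [0, 0, 0.03, 0, 0, 0, 1]
    - [0, 0, 0.015, 0, 0, 0, 1]

```text
time_s: 2.65
ee_pos: [0.4637, -0.2841, 0.0103]
eef_rot: [-3.139, -0.003, 1.777]
force: [0.4, 0.7, 0.0]
grip_width: 0.0939
grip_force: 0.0
```

>>> jog_arm:
  motion:
    - [0, 0, 0, 0, 0, 0, -1]
    - [0, 0, 0, 0, 0, 0, -1]
    - [0, 0, 0, 0, 0, 0, -1]
    - [0, 0, 0, 0, 0, 0, -1]
    - [0, 0, 0, 0, 0, 0, -1]

```text
time_s: 3.15
ee_pos: [0.4653, -0.2851, 0.014]
eef_rot: [3.141, 0.001, 1.777]
force: [0.0, 0.8, 0.9]
grip_width: 0.0574
grip_force: 0.0
```

>>> jog_arm:
  motion:
    - [0, 0, 0, 0, 0, 0, -1]
    - [0, 0, 0, 0, 0, 0, -1]
    - [0, 0, 0, 0, 0, 0, -1]
    - [0, 0, 0, 0, 0, 0, -1]
    - [0, 0, 0, 0, 0, 0, -1]

```text
time_s: 3.65
ee_pos: [0.4651, -0.2851, 0.0136]
eef_rot: [3.141, 0.0, 1.777]
force: [-1.1, 0.3, 6.4]
grip_width: 0.0489
grip_force: 15.0
```

>>> jog_arm:
  motion:
    - [0, 0, -0.01, 0, 0, 0, -1]
    - [0, 0, -0.025, 0, 0, 0, -1]
    - [0, 0, -0.035, 0, 0, 0, -1]
    - [0, 0, -0.035, 0, 0, 0, -1]
    - [0, 0, -0.035, 0, 0, 0, -1]

```text
time_s: 4.15
ee_pos: [0.4648, -0.2847, 0.155]
eef_rot: [-3.142, -0.0, 1.777]
force: [0.1, 0.2, -0.3]
grip_width: 0.0488
grip_force: 15.0
```

Run:
```python
from h import *
go([.429,.332,.153],1.40)
```

```text
turn [-0.    -0.     0.377]
shift [ 0.6016 -0.14    0.002 ] at [ 0.465 -0.285  0.155] rot [-3.142 -0.     1.777] w 0.049
```

>>> jog_arm:
  motion:
    - [0, 0, 0, 0, 0, 0.125, -1]
    - [0, 0, 0, 0, 0, 0.125, -1]
    - [0, 0, 0, 0, 0, 0.125, -1]
    - [0.02, -0.0045, 0, 0, 0, 0, -1]
    - [0.04, -0.0095, 0, 0, 0, 0, -1]

```text
time_s: 4.65
ee_pos: [0.461, -0.224, 0.1533]
eef_rot: [-3.141, 0.0, 1.399]
force: [1.4, 1.6, -1.4]
grip_width: 0.049
grip_force: 15.0
```

>>> jog_arm:
  motion:
    - [0.04, -0.0093, 0, 0, 0, 0, -1]
    - [0.04, -0.0093, 0, 0, 0, 0, -1]
    - [0.04, -0.0093, 0, 0, 0, 0, -1]
    - [0.04, -0.0093, 0, 0, 0, 0, -1]
    - [0.04, -0.0093, 0, 0, 0, 0, -1]

```text
time_s: 5.15
ee_pos: [0.4486, -0.0168, 0.1537]
eef_rot: [3.141, -0.0, 1.402]
force: [-0.2, -0.0, -1.1]
grip_width: 0.0491
grip_force: 15.0
```

>>> jog_arm:
  motion:
    - [0.04, -0.0093, 0, 0, 0, 0, -1]
    - [0.04, -0.0093, 0, 0, 0, 0, -1]
    - [0.04, -0.0093, 0, 0, 0, 0, -1]
    - [0.04, -0.0093, 0, 0, 0, 0, -1]
    - [0.04, -0.0093, 0, 0, 0, 0, -1]

```text
time_s: 5.65
ee_pos: [0.4364, 0.1882, 0.1538]
eef_rot: [3.141, -0.0, 1.402]
force: [0.4, 0.2, -2.2]
grip_width: 0.0494
grip_force: 15.0
```

Run:
```python
from h import *
go([.429,.332,.153],1.40)
im=ctrl.camera("wrist");cv2.imwrite("pics/w2.png",im[:,:,::-1])
```

```text
turn [ 0.    -0.     0.002]
shift [ 0.1404 -0.0317  0.0008] at [0.436 0.188 0.154] rot [ 3.141 -0.     1.402] w 0.049
```

View pics/w2.png

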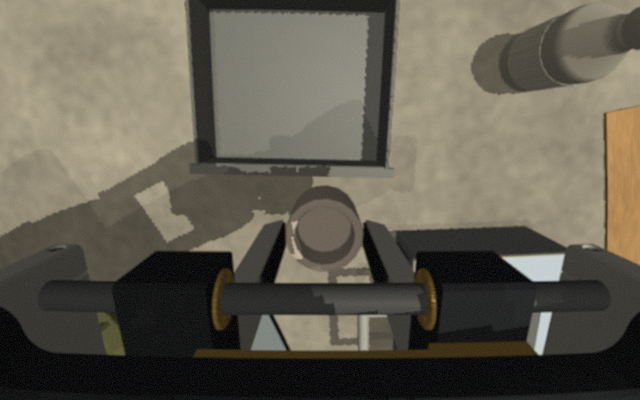

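The holder is held upright at (325,230). The tote's floor corners are at about (217,159), (362,159), (367,12) and (210,10), and the tote is square to the tool.

Run:
```python
from h import *
p=cast("wrist",[(217,159),(362,159),(367,12),(210,10)],.004)
print(np.round(p,3),p.mean(0),np.linalg.norm(np.roll(p,1,0)-p,axis=1))
```

```text
[[0.312 0.24  0.004]
 [0.485 0.211 0.004]
 [0.513 0.37  0.004]
 [0.343 0.401 0.004]] [0.41344476 0.30562224 0.004     ] [0.16437836 0.17533109 0.16151367 0.17264112]
```

>>> jog_arm:
  motion:
    - [0.036, -0.0085, 0, 0, 0, 0, -1]
    - [0.036, -0.0085, 0, 0, 0, 0, -1]
    - [0.036, -0.0085, 0, 0, 0, 0, -1]
    - [0.036, -0.0085, 0, 0, 0, 0, -1]
    - [0, 0, 0, 0, 0, 0, -1]

```text
time_s: 6.2
ee_pos: [0.4267, 0.3373, 0.1532]
eef_rot: [-3.141, -0.0, 1.405]
force: [0.1, -0.8, -0.9]
grip_width: 0.049
grip_force: 15.0
```

>>> jog_arm:
  motion:
    - [0, 0, 0.03, 0, 0, 0, -1]
    - [0, 0, 0.03, 0, 0, 0, -1]
    - [0, 0, 0.03, 0, 0, 0, -1]
    - [0, 0, 0.02, 0, 0, 0, -1]
    - [0, 0, 0.01, 0, 0, 0, -1]

```text
time_s: 6.7
ee_pos: [0.427, 0.3331, 0.0318]
eef_rot: [-3.14, 0.002, 1.401]
force: [0.5, 0.1, -1.1]
grip_width: 0.0488
grip_force: 15.0
```

>>> jog_arm:
  motion:
    - [0, 0, 0.007, 0, 0, 0, -1]
    - [0, 0, 0.005, 0, 0, 0, -1]
    - [0, 0, 0.004, 0, 0, 0, -1]
    - [0, 0, 0.003, 0, 0, 0, -1]
    - [0, 0, 0, 0, 0, 0, -1]

```text
time_s: 7.2
ee_pos: [0.4282, 0.335, 0.0152]
eef_rot: [3.14, -0.002, 1.402]
force: [-1.2, 2.2, 3.3]
grip_width: 0.0491
grip_force: 15.0
```

>>> jog_arm:
  motion:
    - [0, 0, 0.001, 0, 0, 0, -1]
    - [0, 0, 0, 0, 0, 0, -1]
    - [0, 0, 0, 0, 0, 0, 0.5]
    - [0, 0, 0, 0, 0, 0, 0.5]
    - [0, 0, 0, 0, 0, 0, 0.5]

```text
time_s: 7.7
ee_pos: [0.4276, 0.334, 0.0132]
eef_rot: [-3.142, 0.0, 1.402]
force: [0.9, -0.1, -1.2]
grip_width: 0.0687
grip_force: 0.0
```

>>> jog_arm:
  motion:
    - [0, 0, 0, 0, 0, 0, 0.6]
    - [0, 0, 0, 0, 0, 0, 0.6]
    - [0, 0, -0.02, 0, 0, 0, 0.6]
    - [0, 0, -0.03, 0, 0, 0, 0.6]
    - [0, 0, -0.04, 0, 0, 0, 0.6]

```text
time_s: 8.2
ee_pos: [0.4268, 0.3336, 0.103]
eef_rot: [-3.139, 0.002, 1.402]
force: [0.5, 0.3, 0.2]
grip_width: 0.0754
grip_force: 0.0
```

Run:
```python
from h import *
go([.484,-.367,.153],1.78)
```

```text
turn [-0.003  0.002 -0.378]
shift [-0.6972 -0.0896 -0.05  ] at [0.427 0.334 0.103] rot [-3.139e+00  2.000e-03  1.402e+00] w 0.075
```

>>> jog_arm:
  motion:
    - [0, 0, -0.025, 0, 0, -0.126, 1]
    - [0, 0, -0.025, 0, 0, -0.126, 1]
    - [0, 0, 0, 0, 0, -0.126, 1]
    - [-0.03, -0.004, 0, 0, 0, 0, 1]
    - [-0.043, -0.0055, 0, 0, 0, 0, 1]

```text
time_s: 8.7
ee_pos: [0.4331, 0.2608, 0.1531]
eef_rot: [-3.142, -0.0, 1.782]
force: [1.1, -0.2, 0.2]
grip_width: 0.094
grip_force: 0.0
```

>>> jog_arm:
  motion:
    - [-0.045, -0.006, 0, 0, 0, 0, 1]
    - [-0.045, -0.006, 0, 0, 0, 0, 1]
    - [-0.045, -0.006, 0, 0, 0, 0, 1]
    - [-0.045, -0.006, 0, 0, 0, 0, 1]
    - [-0.045, -0.006, 0, 0, 0, 0, 1]

```text
time_s: 9.2
ee_pos: [0.4505, 0.0327, 0.1534]
eef_rot: [3.141, 0.0, 1.78]
force: [0.2, 0.3, 0.2]
grip_width: 0.0941
grip_force: 0.0
```

>>> jog_arm:
  motion:
    - [-0.045, -0.006, 0, 0, 0, 0, 1]
    - [-0.045, -0.006, 0, 0, 0, 0, 1]
    - [-0.045, -0.006, 0, 0, 0, 0, 1]
    - [-0.045, -0.006, 0, 0, 0, 0, 1]
    - [-0.045, -0.006, 0, 0, 0, 0, 1]

```text
time_s: 9.7
ee_pos: [0.4679, -0.1938, 0.1533]
eef_rot: [3.141, 0.0, 1.78]
force: [1.3, -0.2, -0.5]
grip_width: 0.094
grip_force: 0.0
```

>>> jog_arm:
  motion:
    - [-0.045, -0.005, 0, 0, 0, 0, 1]
    - [-0.045, -0.005, 0, 0, 0, 0, 1]
    - [-0.04, -0.005, 0, 0, 0, 0, 1]
    - [-0.03, -0.003, 0, 0, 0, 0, 1]
    - [0, 0, 0, 0, 0, 0, 1]

```text
time_s: 10.2
ee_pos: [0.4831, -0.3551, 0.1524]
eef_rot: [-3.141, -0.0, 1.777]
force: [-0.6, 0.9, -0.8]
grip_width: 0.094
grip_force: 0.0
```

Run:
```python
from h import *
go([.484,-.367,.014],1.78)
im=ctrl.camera("top");cv2.imwrite("pics/t2.png",cv2.resize(im[180:330,140:540,::-1],(800,300)))
```

```text
turn [-0.001 -0.    -0.003]
shift [-0.0118 -0.0016  0.1384] at [ 0.483 -0.355  0.152] rot [-3.141 -0.     1.777] w 0.094
```

View pics/t2.png

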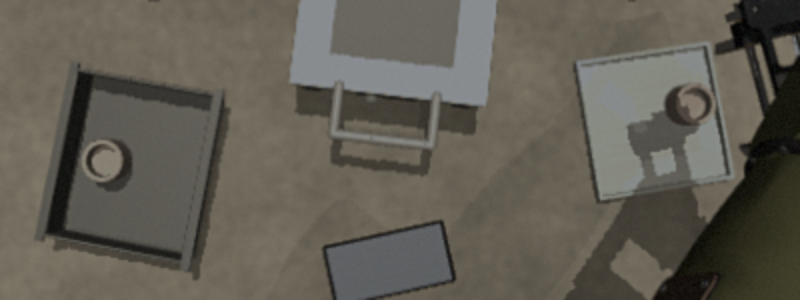

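Holder A stands upright in the tote at crop (104,161), and B is untouched at crop (690,104).

>>> jog_arm:
  motion:
    - [-0.012, -0.001, 0.02, 0, 0, 0, 1]
    - [0, 0, 0.04, 0, 0, 0, 1]
    - [0, 0, 0.035, 0, 0, 0, 1]
    - [0, 0, 0.03, 0, 0, 0, 1]
    - [0, 0, 0.014, 0, 0, 0, 1]

```text
time_s: 10.75
ee_pos: [0.4844, -0.3622, 0.0118]
eef_rot: [-3.139, -0.003, 1.781]
force: [0.6, 0.1, -0.2]
grip_width: 0.094
grip_force: 0.0
```

>>> jog_arm:
  motion:
    - [0, 0, 0, 0, 0, 0, -1]
    - [0, 0, 0, 0, 0, 0, -1]
    - [0, 0, 0, 0, 0, 0, -1]
    - [0, 0, 0, 0, 0, 0, -1]
    - [0, 0, 0, 0, 0, 0, -1]

```text
time_s: 11.25
ee_pos: [0.4855, -0.3643, 0.0151]
eef_rot: [3.141, 0.001, 1.78]
force: [-0.0, 0.1, -0.5]
grip_width: 0.0576
grip_force: 0.0
```

>>> jog_arm:
  motion:
    - [0, 0, 0, 0, 0, 0, -1]
    - [0, 0, 0, 0, 0, 0, -1]
    - [0, 0, 0, 0, 0, 0, -1]
    - [0, 0, 0, 0, 0, 0, -1]
    - [0, 0, 0, 0, 0, 0, -1]

```text
time_s: 11.75
ee_pos: [0.4853, -0.3642, 0.0146]
eef_rot: [3.141, 0.0, 1.78]
force: [-2.1, 0.4, 5.5]
grip_width: 0.048
grip_force: 15.0
```

>>> jog_arm:
  motion:
    - [0, 0, -0.01, 0, 0, 0, -1]
    - [0, 0, -0.025, 0, 0, 0, -1]
    - [0, 0, -0.035, 0, 0, 0, -1]
    - [0, 0, -0.035, 0, 0, 0, -1]
    - [0, 0, -0.035, 0, 0, 0, -1]

```text
time_s: 12.25
ee_pos: [0.4852, -0.3639, 0.1562]
eef_rot: [3.141, 0.0, 1.78]
force: [0.7, -0.9, 0.2]
grip_width: 0.0005
grip_force: 0.0
```

Run:
```python
from h import *
go([.415,.258,.155],1.40)
```

```text
turn [0.   0.   0.38]
shift [ 0.6009 -0.1748  0.0012] at [ 0.485 -0.364  0.156] rot [3.141 0.    1.78 ] w 0.0
```

Run:
```python
from h import *
im=ctrl.camera("wrist");cv2.imwrite("pics/w3.png",im[:,:,::-1])
im=ctrl.camera("top");cv2.imwrite("pics/t3.png",im[:,:,::-1])
```

```text
(no output)
```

View pics/w3.png

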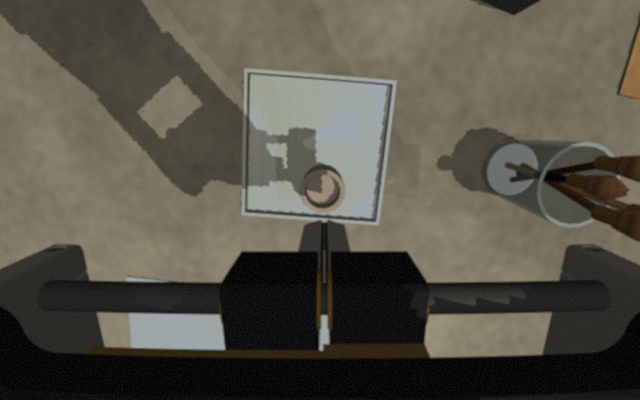

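B still stands in the tray, rim centre at about (323,186); the fingers slipped off it off-axis. I'll re-measure it.

Run:
```python
from h import *
p=cast("wrist",[(323,186)],.048)[0];print(np.round(p,4))
go([*p[:2],.048],1.78)
g=cv2.cvtColor(cv2.imread("pics/w3.png"),cv2.COLOR_BGR2HSV)[150:230,285:360]
m=((g[...,0]<14)&(g[...,1]>45)).astype(np.uint8)
cs=cv2.findContours(m,cv2.RETR_EXTERNAL,cv2.CHAIN_APPROX_NONE)[0];c=max(cs,key=cv2.contourArea)
print(cv2.minEnclosingCircle(c),cv2.boundingRect(c),g[36,20].tolist(),g[36,37].tolist())
m2=ctrl.camera_model("wrist");R=cv2.Rodrigues(np.array(m2["rvec"]))[0]
o=ctrl.get_obs();print("cam",-R.T@m2["tvec"]-o["ee_pos"])
print(cv2.projectPoints(np.array([o["ee_pos"]]),m2["rvec"],m2["tvec"],m2["intrinsics"],np.array([m2["k1"],0,0,0]))[0].ravel())
```

```text
[ 0.4856 -0.3654  0.048 ]
turn [ 0.005  0.006 -0.   ]
shift [ 0.     -0.0012  0.1119] at [ 0.487 -0.365  0.16 ] rot [3.137 0.006 1.78 ] w 0.0
((29.5, 53.5), 0.7072067856788635) (29, 53, 2, 2) [15, 51, 70] [18, 51, 149]
cam [-0.01597944  0.06572221  0.21034881]
[324.95242026 217.22594825]
```

Run:
```python
from h import *
im=cv2.imread("pics/t3.png");a=im[190:290,420:520];z=im[200:300,150:250]
cv2.imwrite("pics/c3.png",np.hstack([cv2.resize(q,(400,400),interpolation=2) for q in(a,z)]))
```

```text
(no output)
```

View pics/c3.png

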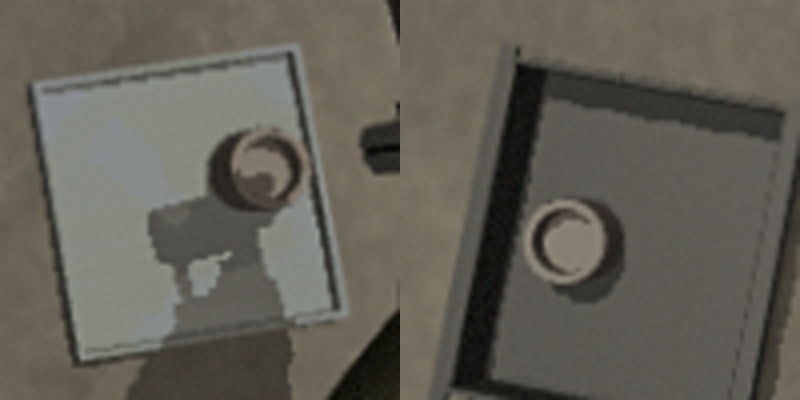

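>>> jog_arm:
  motion:
    - [0, 0, 0, 0, 0, 0, 1]
    - [0, 0, 0, 0, 0, 0, 1]
    - [0, 0, 0, 0, 0, 0, 1]
    - [0, 0, 0, 0, 0, 0, 1]
    - [0, 0, 0, 0, 0, 0, 1]
  squeeze: 30

```text
time_s: 12.85
ee_pos: [0.4851, -0.364, 0.1537]
eef_rot: [-3.141, -0.001, 1.78]
force: [-0.3, 0.2, -0.1]
grip_width: 0.037
grip_force: 0.0
```

Run:
```python
from h import *
print(cast("top",[(191.25,260.5),(487.3,232.2)],.048))
go([.484,-.370,.0105],1.78)
```

```text
[[ 0.42756704  0.33332865  0.048     ]
 [ 0.48244268 -0.36839874  0.048     ]]
turn [-0.001 -0.001 -0.   ]
shift [-0.0057 -0.0023  0.1432] at [ 0.485 -0.364  0.154] rot [-3.141e+00 -1.000e-03  1.780e+00] w 0.037
```

>>> jog_arm:
  motion:
    - [-0.004, -0.0035, 0, 0, 0, 0, 1]
    - [0, 0, 0, 0, 0, 0, 1]
    - [0, 0, 0, 0, 0, 0, 1]
    - [0, 0, 0, 0, 0, 0, 1]
    - [0, 0, 0, 0, 0, 0, 1]

```text
time_s: 13.35
ee_pos: [0.4827, -0.3687, 0.1542]
eef_rot: [3.142, -0.0, 1.78]
force: [-0.0, -0.5, 0.8]
grip_width: 0.077
grip_force: 0.0
```

>>> jog_arm:
  motion:
    - [0, 0, 0.02, 0, 0, 0, 1]
    - [0, 0, 0.035, 0, 0, 0, 1]
    - [0, 0, 0.035, 0, 0, 0, 1]
    - [0, 0, 0.03, 0, 0, 0, 1]
    - [0, 0, 0.015, 0, 0, 0, 1]

```text
time_s: 13.85
ee_pos: [0.4818, -0.3679, 0.0167]
eef_rot: [-3.14, -0.003, 1.78]
force: [0.2, 0.7, 1.3]
grip_width: 0.0937
grip_force: 0.0
```

>>> jog_arm:
  motion:
    - [0, 0, 0.006, 0, 0, 0, 1]
    - [0, 0, 0.002, 0, 0, 0, 1]
    - [0, 0, 0, 0, 0, 0, -1]
    - [0, 0, 0, 0, 0, 0, -1]
    - [0, 0, 0, 0, 0, 0, -1]

```text
time_s: 14.35
ee_pos: [0.483, -0.369, 0.0122]
eef_rot: [3.141, 0.001, 1.78]
force: [-0.2, -0.3, -0.1]
grip_width: 0.0733
grip_force: 0.0
```

>>> jog_arm:
  motion:
    - [0, 0, 0, 0, 0, 0, -1]
    - [0, 0, 0, 0, 0, 0, -1]
    - [0, 0, 0, 0, 0, 0, -1]
    - [0, 0, 0, 0, 0, 0, -1]
    - [0, 0, 0, 0, 0, 0, -1]

```text
time_s: 14.85
ee_pos: [0.4827, -0.3688, 0.0114]
eef_rot: [3.141, 0.0, 1.78]
force: [0.2, -0.1, 2.8]
grip_width: 0.0486
grip_force: 30.0
```

>>> jog_arm:
  motion:
    - [0, 0, 0, 0, 0, 0, -1]
    - [0, 0, 0, 0, 0, 0, -1]
    - [0, 0, -0.003, 0, 0, 0, -1]
    - [0, 0, -0.004, 0, 0, 0, -1]
    - [0, 0, 0, 0, 0, 0, -1]

```text
time_s: 15.35
ee_pos: [0.4828, -0.3689, 0.0188]
eef_rot: [3.141, 0.0, 1.78]
force: [0.1, -1.2, -1.1]
grip_width: 0.0486
grip_force: 30.0
```

>>> jog_arm:
  motion:
    - [0, 0, -0.02, 0, 0, 0, -1]
    - [0, 0, -0.03, 0, 0, 0, -1]
    - [0, 0, -0.035, 0, 0, 0, -1]
    - [0, 0, -0.035, 0, 0, 0, -1]
    - [0, 0, -0.015, 0, 0, 0, -1]

```text
time_s: 15.85
ee_pos: [0.4833, -0.3693, 0.1568]
eef_rot: [3.139, 0.003, 1.78]
force: [0.6, 0.5, -1.3]
grip_width: 0.0488
grip_force: 30.0
```

Run:
```python
from h import *
go([.415,.257,.155],1.40)
```

```text
turn [0.003 0.003 0.38 ]
shift [ 0.6056 -0.1738  0.0018] at [ 0.483 -0.369  0.157] rot [3.139e+00 3.000e-03 1.780e+00] w 0.049
```

>>> jog_arm:
  motion:
    - [0, 0, 0, 0, 0, 0.126, -1]
    - [0, 0, 0, 0, 0, 0.126, -1]
    - [0, 0, 0, 0, 0, 0.126, -1]
    - [0.02, -0.0055, 0, 0, 0, 0, -1]
    - [0.04, -0.0115, 0, 0, 0, 0, -1]

```text
time_s: 16.35
ee_pos: [0.4755, -0.3074, 0.1526]
eef_rot: [-3.141, 0.0, 1.399]
force: [1.2, 0.5, -1.9]
grip_width: 0.0487
grip_force: 30.0
```

>>> jog_arm:
  motion:
    - [0.04, -0.0115, 0, 0, 0, 0, -1]
    - [0.04, -0.0115, 0, 0, 0, 0, -1]
    - [0.04, -0.0115, 0, 0, 0, 0, -1]
    - [0.04, -0.0115, 0, 0, 0, 0, -1]
    - [0.04, -0.0115, 0, 0, 0, 0, -1]

```text
time_s: 16.85
ee_pos: [0.4524, -0.0983, 0.1533]
eef_rot: [3.141, 0.0, 1.402]
force: [0.6, -0.4, -1.4]
grip_width: 0.0487
grip_force: 30.0
```

>>> jog_arm:
  motion:
    - [0.04, -0.0115, 0, 0, 0, 0, -1]
    - [0.04, -0.0115, 0, 0, 0, 0, -1]
    - [0.04, -0.0115, 0, 0, 0, 0, -1]
    - [0.04, -0.0115, 0, 0, 0, 0, -1]
    - [0.04, -0.0115, 0, 0, 0, 0, -1]

```text
time_s: 17.35
ee_pos: [0.4294, 0.1085, 0.1535]
eef_rot: [3.141, -0.0, 1.402]
force: [0.8, -0.3, -1.1]
grip_width: 0.049
grip_force: 30.0
```

>>> jog_arm:
  motion:
    - [0.04, -0.0115, 0, 0, 0, 0, -1]
    - [0.04, -0.0115, 0, 0, 0, 0, -1]
    - [0.04, -0.0115, 0, 0, 0, 0, -1]
    - [0.025, -0.0075, 0, 0, 0, 0, -1]
    - [0, 0, 0, 0, 0, 0, -1]

```text
time_s: 17.85
ee_pos: [0.4121, 0.2594, 0.1531]
eef_rot: [-3.141, -0.0, 1.405]
force: [-0.7, 0.1, -0.8]
grip_width: 0.0486
grip_force: 30.0
```

Run:
```python
from h import *
go([.415,.257,.0115],1.40)
```

```text
turn [-0.    -0.     0.005]
shift [-0.0019  0.0032  0.1416] at [0.412 0.259 0.153] rot [-3.141 -0.     1.405] w 0.049
```

>>> jog_arm:
  motion:
    - [-0.002, 0.003, 0.03, 0, 0, 0, -1]
    - [0, 0, 0.03, 0, 0, 0, -1]
    - [0, 0, 0.03, 0, 0, 0, -1]
    - [0, 0, 0.02, 0, 0, 0, -1]
    - [0, 0, 0.01, 0, 0, 0, -1]

```text
time_s: 18.35
ee_pos: [0.4149, 0.2535, 0.0317]
eef_rot: [-3.14, 0.001, 1.401]
force: [-0.0, -0.2, -0.8]
grip_width: 0.0488
grip_force: 30.0
```

>>> jog_arm:
  motion:
    - [0, 0, 0.008, 0, 0, 0, -1]
    - [0, 0, 0.006, 0, 0, 0, -1]
    - [0, 0, 0.004, 0, 0, 0, -1]
    - [0, 0, 0.002, 0, 0, 0, -1]
    - [0, 0, 0, 0, 0, 0, -1]

```text
time_s: 18.85
ee_pos: [0.4156, 0.2545, 0.0134]
eef_rot: [3.141, -0.0, 1.402]
force: [1.0, -0.1, -0.8]
grip_width: 0.049
grip_force: 30.0
```

>>> jog_arm:
  motion:
    - [0, 0, 0.0015, 0, 0, 0, -1]
    - [0, 0, 0, 0, 0, 0, -1]
    - [0, 0, 0, 0, 0, 0, 0.5]
    - [0, 0, 0, 0, 0, 0, 0.5]
    - [0, 0, 0, 0, 0, 0, 0.5]

```text
time_s: 19.35
ee_pos: [0.4156, 0.2545, 0.0119]
eef_rot: [3.141, -0.0, 1.402]
force: [-0.7, 0.1, 0.3]
grip_width: 0.0683
grip_force: 0.0
```

>>> jog_arm:
  motion:
    - [0, 0, 0, 0, 0, 0, 0.6]
    - [0, 0, 0, 0, 0, 0, 0.6]
    - [0, 0, -0.02, 0, 0, 0, 0.6]
    - [0, 0, -0.04, 0, 0, 0, 0.6]
    - [0, 0, -0.05, 0, 0, 0, 0.6]

```text
time_s: 19.85
ee_pos: [0.4145, 0.2539, 0.1219]
eef_rot: [-3.139, 0.002, 1.402]
force: [-0.1, 0.0, 0.4]
grip_width: 0.0749
grip_force: 0.0
```

>>> jog_arm:
  motion:
    - [0, 0, -0.05, 0, 0, 0, 0]
    - [0, 0, -0.02, 0, 0, 0, 0]
    - [0, 0, 0, 0, 0, 0, 0]
    - [-0.03, 0, 0, 0, 0, 0, 0]
    - [-0.05, 0, 0, 0, 0, 0, 0]

```text
time_s: 20.35
ee_pos: [0.4013, 0.1757, 0.1901]
eef_rot: [-3.14, 0.001, 1.405]
force: [1.5, -0.4, -0.7]
grip_width: 0.0471
grip_force: 0.0
```

Run:
```python
from h import *
b=cast("top",[(306.5,247),(356.2,252)],.091);print(b.mean(0))
go([*b.mean(0)[:2],.13],1.45)
im=ctrl.camera("top");cv2.imwrite("pics/t4.png",cv2.resize(im[180:330,140:540,::-1],(800,300)))
```

```text
[0.44875253 0.0038424  0.091     ]
turn [-0.002  0.001 -0.045]
shift [-0.1649  0.0678  0.0601] at [0.401 0.176 0.19 ] rot [-3.140e+00  1.000e-03  1.405e+00] w 0.047
```

View pics/t4.png

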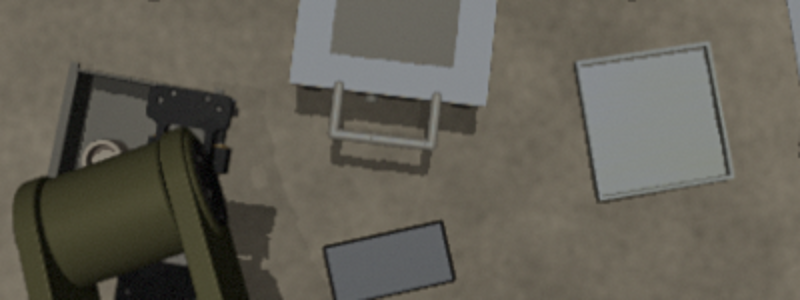

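>>> jog_arm:
  motion:
    - [0, 0, 0, 0, 0, -0.045, 0]
    - [-0.035, 0.0145, 0, 0, 0, 0, 0]
    - [-0.045, 0.0185, 0, 0, 0, 0, 0]
    - [-0.045, 0.0185, 0, 0, 0, 0, 0]
    - [-0.035, 0.014, 0, 0, 0, 0, 0]

```text
time_s: 20.9
ee_pos: [0.447, 0.0065, 0.1905]
eef_rot: [-3.14, 0.0, 1.446]
force: [0.1, 0.7, 0.4]
grip_width: 0.0471
grip_force: 0.0
```

>>> jog_arm:
  motion:
    - [0, 0, 0.03, 0, 0, 0, 0]
    - [0, 0, 0.03, 0, 0, 0, 0]
    - [0, 0, 0, 0, 0, 0, 0]

```text
time_s: 21.2
ee_pos: [0.4448, 0.0086, 0.1277]
eef_rot: [-3.134, 0.0, 1.446]
force: [-0.1, 0.1, 0.9]
grip_width: 0.0468
grip_force: 0.0
```

Run:
```python
from h import *
go([.4488,.0038,.074],1.45)
m=ctrl.camera_model("wrist");im=ctrl.camera("wrist");cv2.imwrite("pics/w5.png",im[:,:,::-1])
t=ctrl.camera("top");cv2.imwrite("pics/t5.png",t[:,:,::-1])
a=cv2.resize(t[200:330,150:350,::-1],(600,390));b=cv2.resize(im[:,:,::-1],(624,390))[:,112:512]
cv2.imwrite("pics/c5.png",cv2.resize(np.hstack([a,b]),(800,312)))
```

```text
turn [-0.008  0.    -0.004]
shift [-0.0043  0.0045  0.0537] at [0.445 0.009 0.128] rot [-3.134  0.     1.446] w 0.047
```

View pics/c5.png

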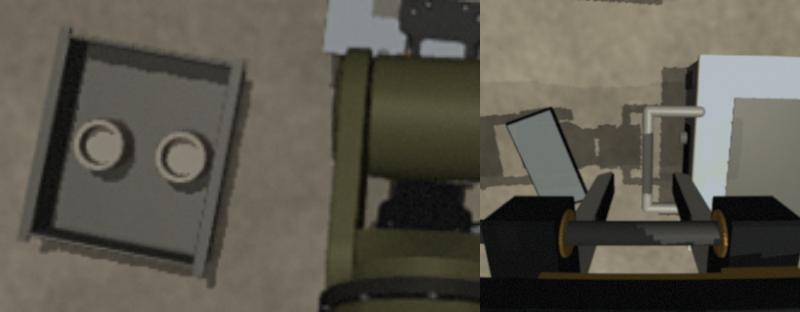

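Both holders stand in the tote, at crop (103,145) and (182,157). The handle bar lies between the fingers, from about (650,108) to (650,208) in the composite, which is wrist pixel (334,203) at mid-bar.

Run:
```python
from h import *
p=cast("wrist",[(334,203)],.091)[0];print(p)
go([.4488,.0038,.073],1.45)
```

```text
[0.4553003  0.00771773 0.091     ]
turn [-0.001  0.    -0.003]
shift [-0.0048  0.0024  0.0587] at [0.447 0.009 0.132] rot [-3.14   0.     1.447] w 0.047
```

>>> jog_arm:
  motion:
    - [-0.004, 0.004, 0.012, 0, 0, 0, 0]
    - [0, 0, 0.02, 0, 0, 0, 0]
    - [0, 0, 0.015, 0, 0, 0, 0]
    - [0, 0, 0.01, 0, 0, 0, 0]
    - [0, 0, 0.001, 0, 0, 0, 0]

```text
time_s: 21.8
ee_pos: [0.4505, 0.0043, 0.0731]
eef_rot: [-3.141, 0.0, 1.447]
force: [1.1, -0.2, 0.1]
grip_width: 0.047
grip_force: 0.0
```

>>> jog_arm:
  motion:
    - [0, 0, 0, 0, 0, 0, -1]
    - [0, 0, 0, 0, 0, 0, -1]
    - [0, 0, 0, 0, 0, 0, -1]
    - [0, 0, 0, 0, 0, 0, -1]
    - [0, 0, 0, 0, 0, 0, -1]
  squeeze: 30

```text
time_s: 22.3
ee_pos: [0.4508, 0.0043, 0.074]
eef_rot: [3.141, -0.0, 1.447]
force: [0.3, -0.1, 1.0]
grip_width: 0.0101
grip_force: 0.0
```

>>> jog_arm:
  motion:
    - [0, 0, 0, 0, 0, 0, -1]
    - [0, 0, 0, 0, 0, 0, -1]
    - [0, 0, 0, 0, 0, 0, -1]

```text
time_s: 22.6
ee_pos: [0.4507, 0.0043, 0.0738]
eef_rot: [-3.142, -0.0, 1.447]
force: [-0.5, -0.5, 0.1]
grip_width: 0.0005
grip_force: 0.0
```

Run:
```python
from h import *
o=ctrl.get_obs();print(np.round(o["ee_pos"],4),np.round(o["force"],2),o["grip_width"],o["grip_force"])
a=np.radians(np.arange(0,61,3))+.0268
d=np.diff(np.c_[-.224*np.cos(a),-.224*np.sin(a)],axis=0);print(np.round(d,4).tolist(),d.sum(0))
```

```text
[0.4507 0.0043 0.0738] [-0.49 -0.52  0.08] 0.0005002610561534431 0.0
[[0.0006, -0.0117], [0.0012, -0.0117], [0.0018, -0.0116], [0.0024, -0.0115], [0.003, -0.0113], [0.0036, -0.0112], [0.0042, -0.0109], [0.0048, -0.0107], [0.0053, -0.0104], [0.0059, -0.0102], [0.0064, -0.0098], [0.0069, -0.0095], [0.0074, -0.0091], [0.0079, -0.0087], [0.0083, -0.0083], [0.0087, -0.0078], [0.0091, -0.0074], [0.0095, -0.0069], [0.0098, -0.0064], [0.0102, -0.0059]] [ 0.11715808 -0.19091879]
```

The fingers closed to zero, so the bar isn't between them. I'll check by numbers where it is.

Run:
```python
from h import *
im=ctrl.camera("wrist");g=cv2.cvtColor(im,cv2.COLOR_RGB2GRAY);cv2.imwrite("pics/w6.png",im[:,:,::-1])
m=ctrl.camera_model("wrist")
pr=lambda P:cv2.projectPoints(np.array(P,float),np.array(m["rvec"]),np.array(m["tvec"]),np.array(m["intrinsics"]),np.array([m["k1"],0,0,0.]))[0].reshape(-1,2).round(0).tolist()
o=ctrl.get_obs();print("tcp",o["ee_pos"],pr([o["ee_pos"]]))
print("bar ends/mid",pr([[.455,.059,.091],[.442,-.052,.091],[.4485,.0035,.091]]))
for r in range(90,310,10): print(r,' '.join('%3d'%v for v in g[r,220:460:6]))
```

```text
tcp [0.45072938 0.00426675 0.07374177] [[324.0, 217.0]]
bar ends/mid [[321.0, 143.0], [322.0, 299.0], [321.0, 226.0]]
90 134 132 128 128 126 126 130 131 126 119 127 132 138 131 132 129 136 133 129 129 128  81  76  77  77  79  78  21  23  43  40 178 179 179 180 179 181 182 180 178
100 129 134 125 124 122 128 131 133 134 131 131 129 130 133 135 133 133 132 129 130 130  77  77  78  78  77  79  19  20  38  45 182 179 180 178 182 177 177 179 178
110 116 122 120 122 118 118 120 120 122 124 132 132 127 123 130 128 125 124 122 122 120  76  74  66  70  66  65  40  34  37  55 178 180 180 177 182 181 178 181 178
120 117 117 116 112 108 115 111 112 112 118 121 119 119 120 126 125 124 123 121 125 122  67  66  69  65  64  71  36  34  36  64 178 180 179 181 179 181 182 178 180
130 114 114 118 112 116 117 116 114 113 115 117 119 118 117 116 123 113 117 125 112 122  72  70  68  71  74  68  36  35  37  77 181 181 180 178 180 180 180 181 178
140  85 120 119 116 119 117 116 116 116 116 115  67  69  71  73  77 111 154 156 155 164 159 159 158 156 156 156 155 156 153 153 150 142 181 183 181 183 179 182 182
[... 1924 characters left out ...]
  11   8  10 102 181 181 178 179 180  99  97
270 116 117  12   4  17  11   4  14  17   1  10  20   0  11   5  11  18  22  28   1  14   8   7  17   2   8  10   1   5  13  10  10   4  74 180 181 179 178 102 106
280 106   8   1  16   5  17  11  14   7  10   8   8   7  16   5   0  35  39  55  14  16   9  11  15   1  21  15   1  17   7  19  10   5  11  44 183 182 174 103 103
290  10  12  15  20  18  11  14  12  21  12  17  20  14  21  20  33  69  46  51  32  30  23  28  24  23  28  30  24  30  23  24  28  27  29  27  47  47  49  46  50
300  16  21   4  16  19  22  21  19  16  16  16  10  23  18  17  20  41  40  87  30  34  27  37  32  28  33  30  32  33  36  30  27  33  28  37  69  68  70  73  78
```

Run:
```python
from h import *
m=ctrl.camera_model("wrist")
pr=lambda P:cv2.projectPoints(np.array(P,float),np.array(m["rvec"]),np.array(m["tvec"]),np.array(m["intrinsics"]),np.array([m["k1"],0,0,0.]))[0].reshape(-1,2).round(1).tolist()
o=ctrl.get_obs();R=Rn.from_euler('xyz',o["eef_rot"]).as_matrix();t=o["ee_pos"]
for dz in(0,-.017,-.023): print(dz,pr([t+R@[.008,0,dz]]))
g=cv2.cvtColor(cv2.imread("pics/w6.png"),6)
print("col322",g[128:160,322].tolist());print("col395",g[128:160,395].tolist());print("row165",g[165,305:340].tolist());print("col322b",g[195:240,322].tolist(),"col314",g[195:240,314].tolist())
for z in(.07,.08,.091,.1):
    b=cast("top",[(306.5,247),(356.2,252)],z);print(z,pr(b), np.linalg.norm(b[0]-b[1]))
s=ctrl.camera_model("scene");print(cv2.projectPoints(cast("top",[(306.5,247),(356.2,252)],.091),np.array(s["rvec"]),np.array(s["tvec"]),np.array(s["intrinsics"]),np.zeros(4))[0].reshape(-1,2))
```

```text
0 [[324.4, 206.5]]
-0.017 [[324.5, 213.1]]
-0.023 [[324.5, 215.8]]
col322 [125, 124, 117, 99, 88, 97, 110, 115, 128, 133, 137, 150, 154, 160, 161, 156, 146, 140, 147, 161, 168, 170, 168, 170, 169, 168, 168, 169, 170, 164, 170, 170]
col395 [31, 30, 31, 33, 47, 73, 96, 108, 120, 127, 134, 140, 154, 160, 174, 172, 154, 145, 126, 123, 114, 103, 89, 69, 47, 38, 34, 39, 33, 32, 39, 31]
row165 [117, 115, 115, 113, 111, 111, 106, 92, 81, 91, 103, 114, 122, 126, 132, 148, 155, 163, 171, 161, 148, 136, 126, 116, 100, 93, 87, 90, 92, 90, 91, 111, 117, 118, 119]
col322b [83, 79, 80, 78, 83, 82, 82, 80, 81, 78, 80, 80, 84, 86, 90, 110, 139, 157, 157, 156, 156, 139, 106, 82, 78, 78, 74, 47, 27, 26, 27, 23, 19, 19, 27, 18, 23, 23, 7, 23, 5, 18, 16, 18, 19] col314 [69, 68, 68, 73, 68, 65, 70, 70, 66, 69, 66, 70, 73, 87, 93, 96, 92, 92, 88, 80, 78, 74, 73, 67, 68, 69, 63, 61, 55, 59, 53, 59, 60, 56, 57, 61, 56, 59, 58, 59, 54, 59, 60, 56, 59]
0.07 [[321.5, 139.4], [322.6, 285.0]] 0.11402280925006962
0.08 [[321.3, 140.8], [322.4, 290.9]] 0.11282141137405995
0.091 [[321.0, 142.5], [322.2, 298.0]] 0.1114998737104493
0.1 [[320.7, 144.1], [322.1, 304.4]] 0.1104186156220406
[[331.17146976 168.42932873]
 [293.23436176 172.57858469]]
```

The fingers look about 25 mm shorter than the nominal TCP. That fits both the marginal grip on B and the tips now shutting above the bar. I'll open, go 30 mm lower and close again.

>>> jog_arm:
  motion:
    - [0, 0, 0, 0, 0, 0, 0]
    - [0, 0, 0, 0, 0, 0, 0]
    - [0, 0, 0, 0, 0, 0, 0]
    - [0, 0, 0, 0, 0, 0, 0]
    - [0, 0, 0, 0, 0, 0, 0]

```text
time_s: 23.15
ee_pos: [0.4507, 0.0043, 0.0738]
eef_rot: [-3.142, 0.0, 1.447]
force: [-0.4, -0.3, -0.1]
grip_width: 0.037
grip_force: 0.0
```

>>> jog_arm:
  motion:
    - [0, 0, 0, 0, 0, 0, 0]
    - [0, 0, 0.01, 0, 0, 0, 0]
    - [0, 0, 0.01, 0, 0, 0, 0]
    - [0, 0, 0.008, 0, 0, 0, 0]
    - [0, 0, 0.002, 0, 0, 0, 0]

```text
time_s: 23.65
ee_pos: [0.45, 0.0043, 0.0424]
eef_rot: [-3.139, 0.0, 1.447]
force: [0.0, -0.1, -0.6]
grip_width: 0.0472
grip_force: 0.0
```

>>> jog_arm:
  motion:
    - [0, 0, 0, 0, 0, 0, -1]
    - [0, 0, 0, 0, 0, 0, -1]
    - [0, 0, 0, 0, 0, 0, -1]
    - [0, 0, 0, 0, 0, 0, -1]
    - [0, 0, 0, 0, 0, 0, -1]

```text
time_s: 24.15
ee_pos: [0.4485, 0.0046, 0.0436]
eef_rot: [-3.136, 0.0, 1.447]
force: [-13.3, 1.0, 21.9]
grip_width: 0.0111
grip_force: 30.1
```

>>> jog_arm:
  motion:
    - [0, 0, 0, 0, 0, 0, -1]
    - [0, 0, 0, 0, 0, 0, -1]
    - [0, 0, 0, 0, 0, 0, -1]

```text
time_s: 24.45
ee_pos: [0.4486, 0.0045, 0.0437]
eef_rot: [-3.137, 0.0, 1.447]
force: [-16.1, 2.3, 13.2]
grip_width: 0.0111
grip_force: 30.0
```

>>> jog_arm:
  motion:
    - [0, -0.002, 0, 0, 0, 0, -1]
    - [0, 0, -0.002, 0, 0, 0, -1]
    - [0, 0.0006, -0.0117, 0, 0, 0, -1]
    - [0, 0.0012, -0.0117, 0, 0, 0, -1]
    - [0, 0.0018, -0.0116, 0, 0, 0, -1]

```text
time_s: 24.95
ee_pos: [0.4529, 0.0038, 0.0817]
eef_rot: [3.14, 0.0, 1.447]
force: [9.2, -3.0, -5.5]
grip_width: 0.011
grip_force: 30.0
```

>>> jog_arm:
  motion:
    - [0, 0, 0, 0, 0, 0, -1]

```text
time_s: 25.05
ee_pos: [0.453, 0.0038, 0.0822]
eef_rot: [3.14, 0.0, 1.447]
force: [3.2, -2.8, -3.2]
grip_width: 0.0113
grip_force: 30.0
```

>>> jog_arm:
  motion:
    - [0, 0.0024, -0.0115, 0, 0, 0, -1]
    - [0, 0.003, -0.0113, 0, 0, 0, -1]
    - [0, 0.0036, -0.0112, 0, 0, 0, -1]
    - [0, 0.0042, -0.0109, 0, 0, 0, -1]
    - [0, 0.0048, -0.0107, 0, 0, 0, -1]

```text
time_s: 25.55
ee_pos: [0.4721, 0.0012, 0.1367]
eef_rot: [3.137, 0.0, 1.446]
force: [23.5, -5.2, -15.4]
grip_width: 0.0114
grip_force: 30.0
```

>>> jog_arm:
  motion:
    - [0, 0.0053, -0.0104, 0, 0, 0, -1]
    - [0, 0.0059, -0.0102, 0, 0, 0, -1]
    - [0, 0.0064, -0.0098, 0, 0, 0, -1]
    - [0, 0.0069, -0.0095, 0, 0, 0, -1]
    - [0, 0, 0, 0, 0, 0, -1]

```text
time_s: 26.05
ee_pos: [0.4973, -0.0022, 0.1756]
eef_rot: [3.136, 0.001, 1.446]
force: [25.5, -6.6, -24.8]
grip_width: 0.0115
grip_force: 30.0
```

>>> jog_arm:
  motion:
    - [0, 0.003, 0.002, 0, 0, 0, -1]
    - [0, 0.0076, -0.0091, 0, 0, 0, -1]
    - [0, 0.0081, -0.0086, 0, 0, 0, -1]
    - [0, 0.0085, -0.0081, 0, 0, 0, -1]
    - [0, 0, 0, 0, 0, 0, -1]

```text
time_s: 26.55
ee_pos: [0.5208, -0.0052, 0.2015]
eef_rot: [-3.139, 0.001, 1.446]
force: [-17.4, -4.6, 13.3]
grip_width: 0.0109
grip_force: 30.0
```

>>> jog_arm:
  motion:
    - [0, 0.009, -0.0075, 0, 0, 0, -1]
    - [0, 0.0094, -0.007, 0, 0, 0, -1]
    - [0, 0, 0, 0, 0, 0, -1]

```text
time_s: 26.85
ee_pos: [0.5394, -0.0074, 0.2163]
eef_rot: [-3.141, 0.001, 1.446]
force: [-15.7, -3.3, 16.1]
grip_width: 0.0115
grip_force: 30.0
```

Run:
```python
from h import *
P=np.array([[.4486,.0045,.0437],[.453,.0038,.0822],[.4721,.0012,.1367],[.4973,-.0022,.1756],ctrl.get_obs()["ee_pos"]])
u=np.array([np.cos(.12),-np.sin(.12)]);s=(P[:,:2]-P[0,:2])@u;z=P[:,2]-P[0,2]
for x,y in zip(s,z): print(round(x,4),round(y,4),"from z",np.degrees(np.arcsin(np.clip((.006+y)/.224,-1,1))-.0268),"from both",np.degrees(np.arctan2(.006+y,.2239-x)-.0268),"r",np.hypot(.006+y,.2239-x))
```

```text
0.0 0.0 from z -0.0006349328403558896 from both -0.000500439233758155 r 0.2239803786049126
0.0045 0.0385 from z 9.923125281418379 from both 9.927571270210173 r 0.2239142827020861
0.0237 0.093 from z 24.693750713220375 from both 24.780084587513688 r 0.22331728317985655
0.0492 0.1319 from z 36.4618210584018 from both 36.74270429782803 r 0.22260576161767917
0.0915 0.1726 from z 51.33559076982324 from both 51.92121766878455 r 0.2222914891455231
```

>>> jog_arm:
  motion:
    - [0, -0.001, -0.001, 0, 0, 0, -1]
    - [0, 0.0081, -0.0061, 0, 0, 0, -1]
    - [0, 0.0085, -0.0056, 0, 0, 0, -1]
    - [0, 0.0088, -0.005, 0, 0, 0, -1]
    - [0, 0, 0, 0, 0, 0, -1]

```text
time_s: 27.35
ee_pos: [0.5641, -0.0105, 0.2328]
eef_rot: [-3.141, 0.001, 1.446]
force: [-5.8, -4.9, 6.0]
grip_width: 0.0111
grip_force: 30.0
```

>>> jog_arm:
  motion:
    - [0, 0, 0, 0, 0, 0, -1]
    - [0, 0, 0, 0, 0, 0, -1]
    - [0, 0, 0, 0, 0, 0, -1]

```text
time_s: 27.65
ee_pos: [0.5634, -0.0105, 0.2325]
eef_rot: [-3.14, 0.001, 1.446]
force: [-4.7, -5.0, 4.8]
grip_width: 0.0112
grip_force: 30.0
```

Run:
```python
from h import *
P=np.array([[.4486,.0045,.0437],ctrl.get_obs()["ee_pos"]])
u=np.array([np.cos(.12),-np.sin(.12)]);s=(P[1,:2]-P[0,:2])@u;z=P[1,2]-P[0,2]
print(np.degrees(np.arctan2(.006+z,.2239-s)-.0268))
t=ctrl.camera("top");print(cast("top",[(191.25,260.5)],.048))
a=cv2.imread("pics/t5.png")[215:300,170:235].astype(int);print("tote diff vs t5",np.abs(a-t[215:300,170:235,::-1]).mean())
w=cv2.imread("pics/top0.png").astype(int);print("bottle,jar diff",np.abs(w-t[:,:,::-1])[125:185,185:235].mean(),np.abs(w-t[:,:,::-1])[105:175,430:495].mean())
```

```text
59.417729997172984
[[0.42756704 0.33332865 0.048     ]]
tote diff vs t5 5.702141779788839
bottle,jar diff 9.922222222222222 9.745860805860806
```

```bash
python3 -c "
from station import ctrl
print(ctrl.hand_in())"
```

```text
the job is handed in; nothing more can be done
None
```

I handed the job in at about 28 s: both holders stand upright in the tote and the gripper holds the lid at about 59° (calculated from the arm's position). The first grip on holder B slipped and left it standing in the tray, so I re-gripped it. I never took the arm near the bottle or jar, and the hand-in returned no verdict.

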